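Clamp and lap a compressor valve plate

TASK

Push the sliding jaw of the holding fixture forward until the aluminium valve plate is hard up against the fixed stop and the jaw is tight behind it. Then take the lapping block and rub the plate's top face in one straight, unbroken stroke from the jaw end to the stop end, sole flat and lengthwise along the plate, pressing steadily at about 9 N so that its sprung sole stays roughly half pushed in, never leaning hard. Finally stand the block upright on the middle of its rubber mat and let go, leaving the plate clamped and the cup, capacitor and spanner undisturbed.

Things in the scene. Friction and masses are not known exactly. Their poses are not given: they have to be found in the camera images.
- fixture: Dark steel holding fixture fixed to the bench. Origin: centre of its underside; x along its length towards the fixed stop, z up. Bed 330 (x) x 90 (y) x 15 mm high. Fixed stop at the +x end: 30 mm long, 70 wide, 14 mm above the bed, inner face at x = +135 mm. Two 6 mm high rails (y = +-27 to +-33 mm) guide the plate with 2 mm play. Sliding jaw at the -x end.
- jaw (a joint): Steel jaw sliding along the fixture's +x, 0 to 0.075 m; starts at 0 to 0.02. Stays where left (5 N friction; with the plate about 10 N in all). At value q its plate-side face is at fixture x = -125 mm + q: q = 0.060 when plate and jaw are home. Jaw 30 mm long, 50 wide, 14 mm above the bed, lower than the plate.
- lug (a point): Push lug, an upright tab at the jaw's rear: 12 mm thick (fixture x), 40 mm wide, top 60 mm above the bench. This point is the middle of the top edge of its rear (-x) face, the face to push; at jaw value q it is at fixture x = -155 mm + q, y = 0, z = 60 mm.
- plate: Loose aluminium valve plate 200 (x) x 50 (y) x 20 mm, about 0.5 kg, lying on the fixture's bed between jaw and stop (top face 35 mm above the bench), x along the fixture's x. Origin: centre of its underside. At the start 8 to 30 mm short of the stop; against the stop its origin is at fixture x = +35 mm.
- block: Loose lapping block, 0.33 kg, standing on the mat. Origin: centre of its underside with the sole fully out; x lengthwise, z up. From the bottom: grey sole 70 (x) x 40 (y) x 10 mm on four pins, open gap 14 mm, black body 70 x 40 mm from 24 to 38 mm, square wooden handle 28 x 28 mm from 38 to 86 mm, gripped from above across either pair of faces. The body sinks as the sole is pushed in.
- sole (a joint): How far the block's spring-mounted sole is pushed in, 0 (fully out) to 0.014 m (bottomed). Spring: about 4.2 N at 0, rising 0.6 N per mm to 12.6 N at 14 mm. The block's own weight does not push it in.
- sole_face (a point): Centre of the underside of the sole (moves with the sole).
- mat: Black rubber mat 130 x 130 x 3 mm, fixed on the bench, to the left or the right of the fixture; the block starts on it. Origin: centre of its underside.
- cup: Brown cardboard cup, 70 mm across, 80 mm tall; origin at the centre of its base. Stands on the other side of the fixture from the mat.
- capacitor: Upright aluminium can, 44 mm across, 75 mm tall, on the bench beyond the fixture; origin at the centre of its base.
- spanner: Steel spanner lying on the bench beyond the fixture; origin at its underside.
Mind the look-alikes: they are no part of the job. There is more than one size of the block; the job needs the larger. There is more than one size of the plate; the one meant has the size given above.

How it is judged:
By the outcome, as a careful person would: the job done as asked, in the order asked, and still so for the second after the job is handed in, with the robot touching nothing.
It also fails if it takes over 70 s, if anything falls off the work surface, if the arm or the gripper's body presses on something with over 40 N, if the wrist force passes 120 N, or if a joint passes its speed limit or range.

ROBOT

A 6-joint arm with a two-finger parallel gripper is mounted at the origin on the work surface. World frame = base frame: x ahead of the robot, y to its left, z up, the work surface at z = 0. Lengths are in m, angles in rad, forces in N, time in s.
With the tool pointing down it reaches from about 0.275 to 0.75 m from the base axis. Payload 10.2 kg.
Tool frame: the origin (TCP) lies midway between the tips of the shut fingers; the grasp point (between the pads) lies 19 mm behind it (env.hold_point_z is the distance from the TCP to the grasp point, in m); z points along the fingers, y is the line along which they close (so a half turn about z gives the same grasp; the last joint's range is limited). The gripper opens to 85 mm and grips with 20 to 120 N. Pads are 22 mm wide; open, the fingers measure 114 mm over their backs; the gripper's body (76 mm by 85 mm) begins 54 mm behind the grasp point. The pads swing forward as they close: fully open they stand 13 mm farther back than shut.
Start: joints at [1.089, 0.313, 1.498, -0, 1.331, -0.223], TCP at [0.134, 0.508, 0.231] pointing down, gripper open.
Joint ranges: [-2.94, 2.94], [-0.97, 2.17], [0.19, 2.56], [-1.23, 4.37], [0.02, 3.11], [-2.88, 2.88]. Speed limits (rad/s): [2.39, 2.39, 3.01, 3.14, 3.14, 3.14].

INTERFACE

Orientations are given as a unit quaternion [x, y, z, w].
In Python, from bench import env, kinematics, monitor, eyes, job gives the robot as it stands. The module is installed in compiled form; this text tells all that it offers. Calls block until the motion is done:
- env.reach(position, orientation): joint-space move of the TCP to a pose.
- env.movel(position, velocity=0.15, frame=None, guard=None): straight line of the TCP; frame=None keeps the orientation; velocity is the mean speed in m/s. With guard (N) it stops when the force on the tool has changed by that much, and returns True; else False.
- env.set_joints(angles): joint-space move.
- env.release() and env.close_gripper(effort=None): open the fingers fully, or close them until they stop; effort is the grip in N (None keeps the last).
- env.hold(seconds).
- kinematics.ik(position, orientation): joint angles nearest the present ones, or None.
- monitor.sense(): the state.
- eyes.grab_frame(name): name is "side" or "top" or "wrist"; returns a dict with "frame" (384x512x3 uint8, red, green, blue), "mtx" (3x3 intrinsics, pixels), "k1" (the pictures are not rectified: a ray, as slopes to the right and down, at radius r is drawn at 1 + k1 r^2 times it, then the intrinsics apply), "view" (4x4, takes a point from world to camera coordinates). Camera axes: x right, y down, z forward; pixel columns grow to the right and rows downward; lengths in m; the calibration is good to about 2 mm. A picture is of the moment at which its call begins. There is no depth.
A pose or a line that the arm cannot do raises env.MotionError and nothing moves.
- job.hand_in(): hands the job in; it is judged then, once.
The state is a dict: "clock": time; "joints": joint angles; "qvel": joint speeds; "joint_efforts": joint torques, N m; "position": TCP position; "ee_rot": TCP orientation; "contact_force": force on the tool from outside, world axes, zero at the start; "ft_torque": the same for the moment, N m; "finger_gap": opening from 0.0 (shut) to 1.0 (fully open); "gripper_force": force on a finger pad.
Only numpy, scipy, OpenCV 4.12 (cv2) and the standard library are available. Lean on these libraries where they do the work, as an engineer would, in place of code of your own. Each camera call takes 0.05 s, during which the arm holds its last target. There are 200 camera calls.

## Working session

There is one attempt and no reset: what is moved stays moved. The work goes in short steps, each a Python script; the robot and the scene stay as the last script left them, time stands still between calls to the robot, and variables do not carry over. Pictures are saved under pics/ and viewed, at most 10 in all, crops included, and the job is handed in when it is done.

```bash
mkdir -p pics; cat > h.py <<'E'
import numpy as np, cv2
from bench import env, kinematics, monitor, eyes, job
def grab(name, fn=None):
    d=eyes.grab_frame(name)
    if fn: cv2.imwrite('pics/'+fn, cv2.cvtColor(d['frame'],cv2.COLOR_RGB2BGR))
    return d
def ray(d,uv):
    K=np.array(d['mtx']); 
    s=np.array([(uv[0]-K[0,2])/K[0,0],(uv[1]-K[1,2])/K[1,1]]); q=s.copy()
    for _ in range(30): q=s/(1+d['k1']*(q@q))
    V=np.array(d['view']); R=V[:3,:3]; 
    return -R.T@V[:3,3], R.T@np.array([q[0],q[1],1.])
def onz(d,uv,z):
    c,r=ray(d,uv); return c+r*(z-c[2])/r[2]
def tri(*obs):
    A=np.zeros((3,3)); b=np.zeros(3)
    for d,uv in obs:
        c,r=ray(d,uv); r=r/np.linalg.norm(r); P=np.eye(3)-np.outer(r,r); A+=P; b+=P@c
    return np.linalg.solve(A,b)
def proj(d,p):
    V=np.array(d['view']); q=V[:3,:3]@p+V[:3,3]; s=q[:2]/q[2]; s=s*(1+d['k1']*(s@s)); K=np.array(d['mtx'])
    return np.array([K[0,0]*s[0]+K[0,2],K[1,1]*s[1]+K[1,2]])
E
python3 - <<'E'
from h import *
a=grab('side','side.png');b=grab('top','top.png')
cv2.imwrite('pics/both.png',cv2.resize(np.vstack([cv2.imread('pics/side.png'),cv2.imread('pics/top.png')]),(400,600))) if 0 else None
for n,d in (('s',a),('t',b)): 
    V=np.array(d['view']);print(n,np.round(-V[:3,:3].T@V[:3,3],3),np.round(V[:3,:3],2).tolist(),d['k1'],np.array(d['mtx']).tolist())
E
```

```text
s [0.296 1.261 0.895] [[-0.98, -0.21, -0.0], [-0.11, 0.54, -0.83], [0.18, -0.81, -0.55]] -0.04682575958018079 [[459.47442948576025, 0.0, 253.1995220473841], [0.0, 459.47442948576025, 197.86263478140532], [0.0, 0.0, 1.0]]
t [0.46  0.091 1.14 ] [[-0.02, -1.0, 0.0], [-1.0, 0.02, -0.07], [0.07, -0.0, -1.0]] 0.0468500526775341 [[394.48009740951994, 0.0, 258.89904944571356], [0.0, 394.48009740951994, 188.74845720347113], [0.0, 0.0, 1.0]]
```

View pics/side.png

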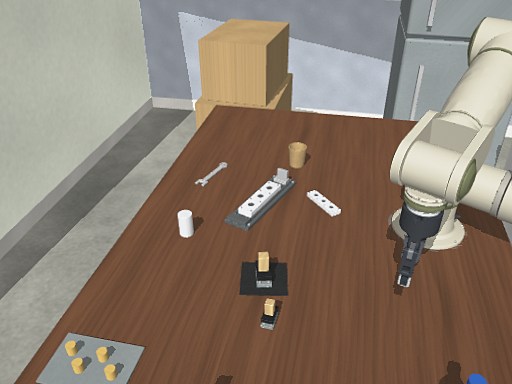

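View pics/top.png

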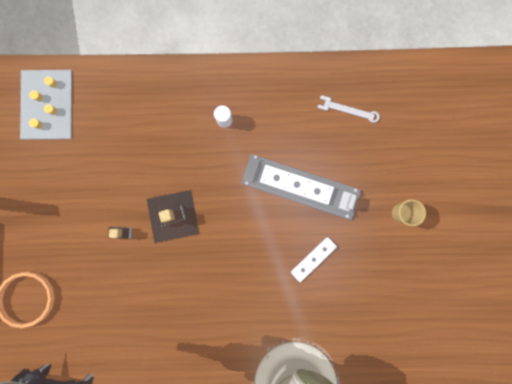

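Scene: the fixture runs from its stop end, top view (250,170), to the lug and jaw at (355,200). The cup is at (408,213), the larger block on its mat at (168,216), the capacitor at (223,117) and the spanner at (350,110). Next I get close-up wrist views.

```bash
cat >> h.py <<'E'
from scipy.spatial.transform import Rotation as Ro
def down(a):  # tool z down, tool y along world angle a (rad)
    z=np.array([0,0,-1.]); y=np.array([np.cos(a),np.sin(a),0]); x=np.cross(y,z)
    return Ro.from_matrix(np.c_[x,y,z]).as_quat()
E
python3 - <<'E'
from h import *
b=grab('top'); s=grab('side')
for n,uv,z in [('stopend',(250,170),.0),('lug',(355,204),.03),('cup',(408,213),.08),('blk',(167,216),.08),('mat',(173,216),0)]: print(n,onz(b,uv,z).round(3))
st=monitor.sense(); print(st['clock'],Ro.from_quat(st['ee_rot']).as_matrix().round(2).tolist(), env.hold_point_z)
import pickle
P={}
ang=np.arctan2(Ro.from_quat(st['ee_rot']).as_matrix()[1,1],Ro.from_quat(st['ee_rot']).as_matrix()[0,1]);print(ang)
views=[(.46,.26,.27),(.46,.36,.27),(.55,.10,.30),(.50,-.08,.30),(.46,-.16,.30)]
ims=[]
for i,p in enumerate(views):
    try: env.reach(np.array(p),down(-np.pi/2))
    except env.MotionError as e: print(i,e); continue
    d=grab('wrist','w%d.png'%i); P[i]=d
    V=np.array(d['view']);print(i,(-V[:3,:3].T@V[:3,3]).round(3),V[:3,:3].round(2).tolist(),monitor.sense()['joints'][5],monitor.sense()['clock'])
P['t']=b;P['s']=s
pickle.dump(P,open('P.pkl','wb'))
im=[cv2.imread('pics/w%d.png'%i) for i in range(5) if i in P]
im=[cv2.resize(x,(400,300)) for x in im][:4]
cv2.imwrite('pics/m1.png',np.vstack([np.hstack(im[:2]),np.hstack(im[2:])]))
E
```

```text
stopend [0.598 0.113 0.   ]
lug [ 0.492 -0.18   0.03 ]
cup [ 0.464 -0.308  0.08 ]
blk [0.469 0.336 0.08 ]
mat [0.469 0.337 0.   ]
0.2 [[-0.97, 0.26, -0.0], [0.26, 0.97, -0.0], [0.0, -0.0, -1.0]] 0.0187
1.311960372562223
0 [0.539 0.26  0.412] [[0.0, -1.0, 0.0], [-0.95, -0.0, 0.31], [-0.31, -0.0, -0.95]] 1.8627781386752864 2.0583
1 [0.539 0.361 0.411] [[0.0, -1.0, 0.0], [-0.95, -0.0, 0.31], [-0.31, -0.0, -0.95]] 2.0339070576647473 2.5917
2 [0.629 0.101 0.442] [[0.0, -1.0, 0.0], [-0.95, -0.0, 0.31], [-0.31, -0.0, -0.95]] 1.5415550042910873 3.7167
3 [ 0.58  -0.079  0.442] [[0.0, -1.0, 0.0], [-0.95, -0.0, 0.31], [-0.31, -0.0, -0.95]] 1.1813880769514693 4.5417
4 [ 0.54  -0.16   0.442] [[0.0, -1.0, 0.0], [-0.95, -0.0, 0.31], [-0.31, -0.0, -0.95]] 0.9958307992865173 5.0417
```

View pics/m1.png

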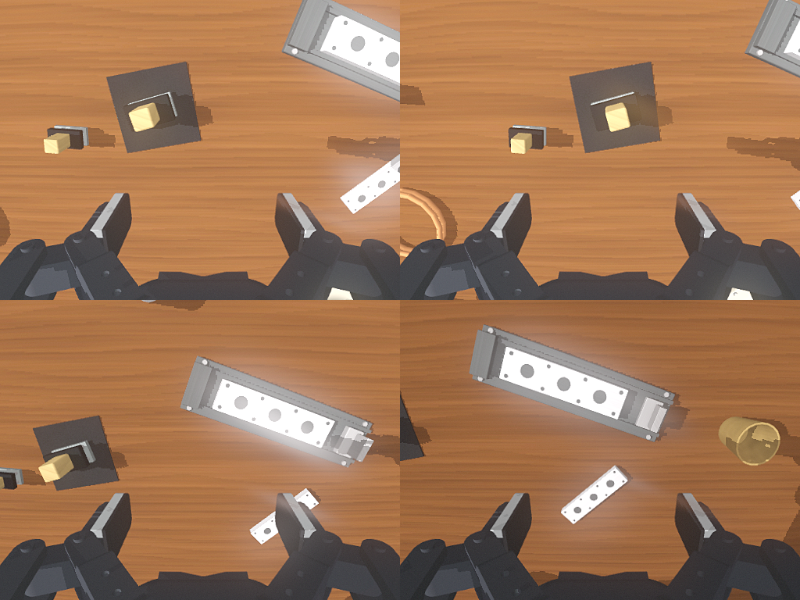

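The views show the block handle top at w0 (145,117), the mat, and the fixture with its corner screws. In w3 the stop is at left (485,355), the lug at right (655,415) and the cup at (750,440). Next I make masks and a zoomed crop.

```bash
cat > m.py <<'E'
from h import *
import pickle
P=pickle.load(open('P.pkl','rb'))
def big(m):
    c,_=cv2.findContours(m.astype(np.uint8),cv2.RETR_EXTERNAL,cv2.CHAIN_APPROX_NONE); return max(c,key=cv2.contourArea)
for k,z in ((3,.015),(2,.015),('t',.015)):
    d=P[k]; hsv=cv2.cvtColor(d['frame'],cv2.COLOR_RGB2HSV).astype(int); 
    m=((hsv[...,1]<60)&(hsv[...,2]>60)).astype(np.uint8)
    if k!='t': m[240:]=0
    else: m[:150]=0; m[250:]=0; m[:,:235]=0
    m=cv2.morphologyEx(m,cv2.MORPH_OPEN,np.ones((3,3)))
    c=big(m)[:,0]; 
    pts=np.array([onz(d,p,z)[:2] for p in c])
    r=cv2.minAreaRect((pts*1000).astype(np.float32)); print(k,'fix',np.round(r[0],1),np.round(r[1],1),round(r[2],2), cv2.boxPoints(r).round(0).tolist())
    w=((hsv[...,1]<40)&(hsv[...,2]>225)).astype(np.uint8)*cv2.drawContours(np.zeros_like(m),[c.reshape(-1,1,2)],-1,1,-1)
    w=cv2.morphologyEx(w,cv2.MORPH_OPEN,np.ones((5,5)) if k!='t' else np.ones((3,3)))
    c=big(w)[:,0]; pts=np.array([onz(d,p,.035)[:2] for p in c]); r=cv2.minAreaRect((pts*1000).astype(np.float32)); print('  plate',np.round(r[0],1),np.round(r[1],1),round(r[2],2))
hs={}
for k in (0,1,2,'t','s'):
    d=P[k]; f=d['frame'].astype(int); hsv=cv2.cvtColor(d['frame'],cv2.COLOR_RGB2HSV).astype(int)
    c=proj(d,np.array([.469,.336,.085])); 
    m=(hsv[...,0]>18)&(hsv[...,0]<32)&(hsv[...,1]>50)&(hsv[...,2]>200)
    yy,xx=np.mgrid[:384,:512]; m&=np.hypot(xx-c[0],yy-c[1])<45
    b=big(m); M=cv2.moments(b); hs[k]=(M['m10']/M['m00'],M['m01']/M['m00']); 
    pts=np.array([onz(d,p,.089)[:2] for p in b[:,0]]); r=cv2.minAreaRect((pts*1000).astype(np.float32))
    print(k,'handle',np.round(hs[k],1),cv2.contourArea(b),np.round(r[0],1),np.round(r[1],1),round(r[2],2),proj(d,np.array([.469,.336,.089])).round(0))
    m2=hsv[...,2]<110; m2&=np.hypot(xx-c[0],yy-c[1])<90
    if k in(0,1):
        b=big(m2); pts=np.array([onz(d,p,.003)[:2] for p in b[:,0]]); r=cv2.minAreaRect((pts*1000).astype(np.float32)); print('  mat',np.round(r[0],1),np.round(r[1],1),round(r[2],2))
print('tri',tri((P[0],hs[0]),(P[1],hs[1])),tri((P[0],hs[0]),(P[2],hs[2])))
E
python3 m.py; python3 - <<'E'
import cv2
a=cv2.imread('pics/w3.png')[20:190,80:400]; b=cv2.imread('pics/w0.png')[50:230,40:360]
a=cv2.resize(a,(800,425),interpolation=cv2.INTER_CUBIC)
cv2.imwrite('pics/c3.png',a)
cv2.imwrite('pics/c0.png',cv2.resize(b,(800,450),interpolation=cv2.INTER_CUBIC))
E
```

```text
3 fix [548.6 -28.8] [337.6  91.2] 70.39 [[449.0, -173.0], [535.0, -203.0], [648.0, 115.0], [562.0, 146.0]]
  plate [552.  -16.9] [198.7  50. ] 70.44
2 fix [539.3 -37.1] [349.  101.5] 70.22 [[432.0, -184.0], [528.0, -218.0], [646.0, 110.0], [551.0, 144.0]]
  plate [552.3 -15.9] [201.  50.] 70.41
t fix [546.1 -30.6] [333.   92.6] 70.23 [[446.0, -172.0], [533.0, -203.0], [646.0, 110.0], [559.0, 142.0]]
  plate [551.3 -17. ] [201.1  51.8] 70.36
0 handle [180.7 151. ] 726.0 [474.3 336.5] [30.6 36.3] 15.99 [185. 155.]
  mat [470.1 338. ] [127.9 129.1] 9.91
1 handle [277.6 149.7] 804.5 [474.5 342.2] [33.6 27.1] 15.47 [284. 155.]
  mat [470.4 338.5] [127.9 128.7] 10.28
2 handle [ 63.  218.2] 467.0 [478.7 329. ] [33.6 50.4] 17.14 [ 66. 223.]
t handle [164.4 215.4] 85.5 [470.6 340.2] [26.1 26.6] 17.41 [166. 216.]
s handle [263.1 261.1] 144.0 [465.5 363.6] [23.9 71. ] 11.58 [264. 254.]
tri [0.47267311 0.34175038 0.0824972 ] [0.4726541  0.34188036 0.08304932]
```

View pics/c3.png

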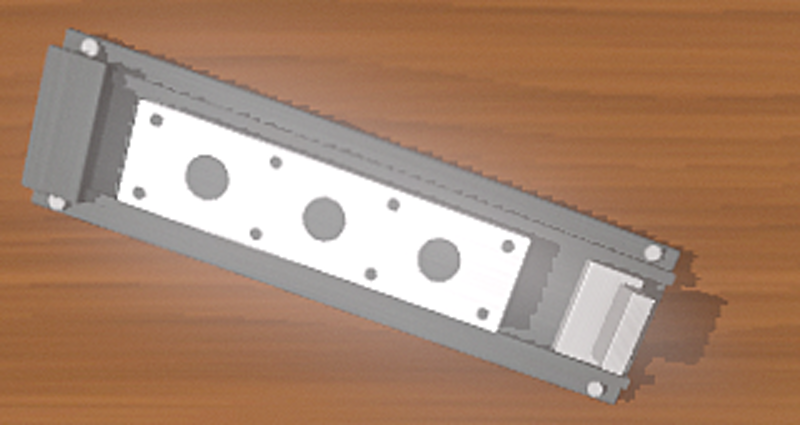

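View pics/c0.png

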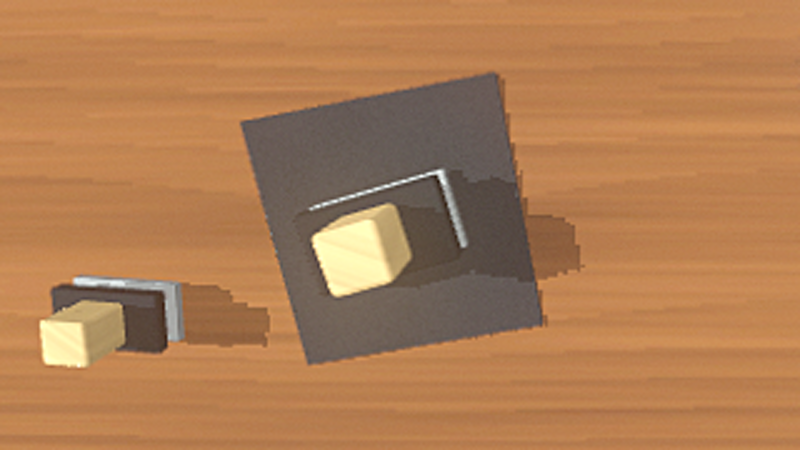

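The crops are clean: c3 shows the bed corner screws at (90,47), (57,202), (653,253) and (595,389), with the plate at (120–530,100–330). c0 shows the sole's lit upper edge from (310,208) to (440,172), then to (465,245). Refining with these points.

```bash
cat > m2.py <<'E'
from m import *
print('-----')
c3=lambda u,v:(80+u/2.5-.3,20+v/2.5-.3); c0=lambda u,v:(40+u/2.5-.3,50+v/2.5-.3)
d=P[3]
S=[onz(d,c3(*p),.016)[:2] for p in ((90,47),(57,202),(653,253),(595,389))]
print('screws',np.round(S,4).tolist(),'mean',np.mean(S,0).round(4))
e1=(S[0]+S[1])/2-(S[2]+S[3])/2; print('axis',np.degrees(np.arctan2(*e1[::-1])),np.linalg.norm(e1))
f0,f1=onz(d,c3(679,248),.015)[:2],onz(d,c3(613,403),.015)[:2]
g=onz(d,c3(68,30),.015)[:2]; print('rear corners',f0,f1,np.linalg.norm(f0-f1),'len',np.linalg.norm(f0-g))
# screws detected in several views -> triangulate heights
def screw(k,p,r=9):
    d=P[k]; q=proj(d,np.r_[p,.016]); hsv=cv2.cvtColor(d['frame'],cv2.COLOR_RGB2HSV).astype(int)
    yy,xx=np.mgrid[:384,:512]; m=(np.hypot(xx-q[0],yy-q[1])<r); v=np.where(m,hsv[...,2],0); t=(v>200)&(hsv[...,1]<60)
    return None if t.sum()<3 else (xx[t].mean(),yy[t].mean())
T=[]
for p in S:
    o=[(P[k],u) for k in (2,3,4) for u in [screw(k,p)] if u is not None]; 
    x=tri(*o) if len(o)>1 else None; T.append(x); print(len(o),x)
# fixture frame
a=np.radians(70.35); ax=np.array([np.cos(a),np.sin(a)]); ay=np.array([-ax[1],ax[0]])
C=np.mean(S,0)
for n,p,z in [('stop inner top',(105,62),.029),('stop inner top',(78,200),.029),('jaw front top',(590,262),.029),('jaw front top',(555,347),.029),('lug rear top',(657,298),.06),('lug rear top',(620,372),.06),('lug front top',(627,285),.06)]:
    w=onz(d,c3(*p),z)[:2]-C; print(n,(w@ax).round(4),(w@ay).round(4))
# block
for k in (0,1):
    d=P[k]; hsv=cv2.cvtColor(d['frame'],cv2.COLOR_RGB2HSV).astype(int); yy,xx=np.mgrid[:384,:512]
    m=(hsv[...,0]>18)&(hsv[...,0]<32)&(hsv[...,1]>50)&(np.hypot(xx-hs[k][0],yy-hs[k][1])<30)
    v=hsv[...,2][m&(hsv[...,2]>150)]; t,_=cv2.threshold(v.astype(np.uint8),0,255,cv2.THRESH_OTSU)
    b=big(m&(hsv[...,2]>t)); M=cv2.moments(b); hs[k]=(M['m10']/M['m00'],M['m01']/M['m00'])
    pts=np.array([onz(d,p,.089)[:2] for p in b[:,0]]); r=cv2.minAreaRect((pts*1000).astype(np.float32)); print(k,t,hs[k],r)
print('handle top',tri((P[0],hs[0]),(P[1],hs[1])))
d=P[0]; A,B,E=[onz(d,c0(*p),.013)[:2] for p in ((310,208),(441,171),(465,245))]
print('sole edges',A,B,E,np.degrees(np.arctan2(*(B-A)[::-1])),np.linalg.norm(B-A),np.degrees(np.arctan2(*(E-B)[::-1])),np.linalg.norm(E-B))
ci=onz(P[4],(0,0),0)
for k in (3,4): 
    pass
E
python3 m2.py | sed '1,/-----/d'
```

```text
screws [[0.6344, 0.0979], [0.5601, 0.1241], [0.5334, -0.1853], [0.4596, -0.1589]] mean [ 0.5469 -0.0305]
axis 70.42449558331145 0.3005007407507952
rear corners [ 0.5360176  -0.19906822] [ 0.4513122  -0.16951921] 0.0897114675558115 len 0.32548963676972253
3 [0.63439067 0.09783616 0.01650641]
3 [0.55994977 0.12450316 0.01662824]
3 [ 0.53376034 -0.18472509  0.01726988]
3 [ 0.46025518 -0.1584814   0.01656381]
stop inner top 0.1362 -0.0352
stop inner top 0.1345 0.0325
jaw front top -0.1184 -0.0245
jaw front top -0.1181 0.0224
lug rear top -0.1487 -0.0215
lug rear top -0.1465 0.018
lug front top -0.1328 -0.0222
0 220.0 (180.3922278542119, 151.31402365435673) ((473.9593200683594, 337.7093811035156), (30.26177406311035, 33.77143478393555), 15.996588706970215)
1 236.0 (278.1613488975357, 152.3426718547341) ((473.9017333984375, 342.2339172363281), (32.70006561279297, 26.977378845214844), 13.448287010192871)
handle top [0.47184545 0.3413375  0.08590575]
sole edges [0.48070924 0.37856967] [0.49855874 0.31292274] [0.4620855  0.30228035] -74.78893283691946 0.0680303141344951 -163.73348828786027 0.03799417647188467
```

Fixture centre is (0.547, −0.0305) with its axis at 70.4° and q≈7 mm. The stop reads 0.135 and screw height 16 mm, both as expected. The block is at (0.4715, 0.3408), lengthwise along 105.2°, and the mat at (0.470, 0.338). Now the push.

```bash
cat >> h.py <<'E'
A=np.radians(70.4); C=np.array([.547,-.0305]); AX=np.array([np.cos(A),np.sin(A)]); AY=np.array([-AX[1],AX[0]])
def fx(x,y,z): return np.r_[C+x*AX+y*AY,z]
E
python3 - <<'E'
from h import *
q=down(A-np.pi/2)
env.close_gripper(60)
env.reach(fx(-.195,0,.14),q)
print(monitor.sense()['clock'],monitor.sense()['joints'][5])
env.movel(fx(-.195,0,.042),.12)
f0=np.array(monitor.sense()['contact_force'])
print(f0.round(2), env.movel(fx(-.120,0,.042),.05,guard=25))
s=monitor.sense(); p=np.array(s['position'])[:2]-C; print(p@AX,p@AY,np.array(s['contact_force'])[:2]@AX)
g=env.movel(fx(-.08,0,.042),.02,guard=18)
s=monitor.sense(); p=np.array(s['position'])[:2]-C; print(g,p@AX,p@AY,np.array(s['contact_force'])[:2]@AX,s['clock'])
grab('wrist','push.png')
E
```

```text
6.9917 -0.29773452084365876
[0.89 0.01 0.17] False
-0.12018325405624408 2.5512074341441354e-05 -4.972587319920454
True -0.10558773072683478 6.883895396656452e-05 -4.206333784551082 10.6083
```

The push stopped at TCP x=−0.1056, which puts the face at q≈0.060, matching "home". Next I retract, check the clamp, and grasp the block.

```bash
python3 - <<'E'
from h import *
import pickle
env.movel(fx(-.14,0,.042),.1); env.movel(fx(-.14,0,.20),.2)
env.reach([.50,-.08,.30],down(-np.pi/2)); d=grab('wrist','w5.png')
env.release()
b=np.array([.4717,.3410]); q=down(np.radians(-74.8))
env.reach(np.r_[b,.17],q); env.movel(np.r_[b,.048],.12)
s=monitor.sense(); f0=np.array(s['contact_force'])
env.close_gripper(60)
s=monitor.sense(); print(s['clock'],s['finger_gap'],s['gripper_force'],np.array(s['contact_force'])-f0,s['position'],s['joints'][5])
env.movel(np.r_[b,.17],.12); env.hold(.2)
s=monitor.sense(); print(np.array(s['contact_force'])-f0,s['ft_torque'],s['clock'])
pickle.dump(dict(f0=f0),open('g.pkl','wb'))
w=grab('wrist','w6.png');sd=grab('side','s6.png')
a=cv2.resize(cv2.imread('pics/w5.png'),(400,300));c=cv2.resize(cv2.imread('pics/w6.png'),(400,300))
e=cv2.imread('pics/s6.png')
cv2.imwrite('pics/m2.png',np.vstack([np.hstack([a,c]),np.hstack([cv2.resize(e[100:340,180:500],(400,300)),np.zeros((300,400,3),np.uint8)])]))
E
```

```text
17.5167 0.3200109059012026 62.7393364906311 [-0.40664294 -0.04305016  0.3907962 ] [0.47178628 0.34102738 0.04823046] 1.730310311250403
[-0.23612474 -0.70072525 -4.60606695] [ 0.00645244 -0.0468404   0.03370441] 18.8833
```

View pics/m2.png

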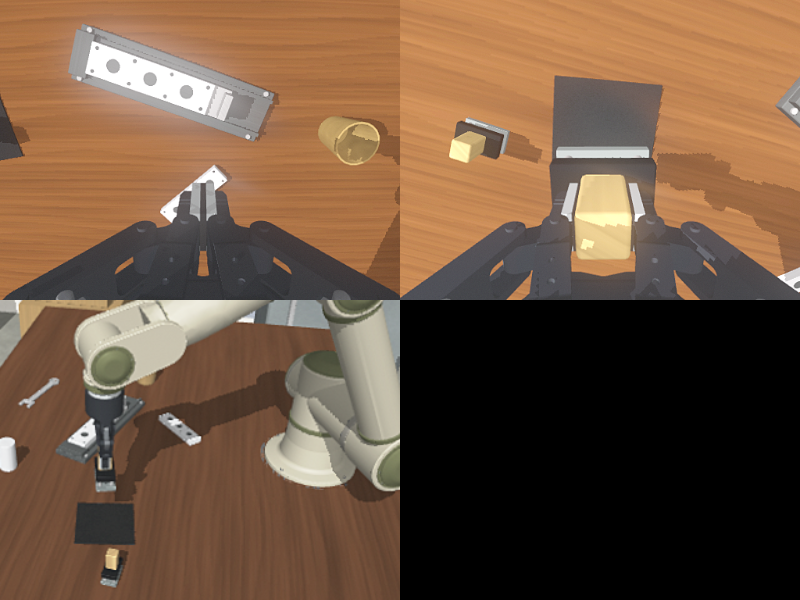

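Seen: the plate is against the stop with the jaw flush behind it (w5, about (215,100)), and the block is held square. Next is the contact and pressing step at the jaw end.

```bash
cat >> h.py <<'E'
def force(n=10):
    F=[]
    for _ in range(n): env.hold(.03); F.append(monitor.sense()['contact_force'])
    F=np.array(F); return F.mean(0),F.std(0)
E
python3 - <<'E'
from h import *
q=down(A-np.pi); x0=-.031
env.reach(fx(x0,0,.17),q); env.movel(fx(x0,0,.090),.1); env.hold(.3)
f0,sd=force(); print('hover',f0.round(2),sd.round(2),monitor.sense()['position'])
g=env.movel(fx(x0,0,.076),.008,guard=3.0); 
zc=monitor.sense()['position'][2]; f,_=force(5); print('contact',g,zc,(f-f0).round(2))
env.movel(fx(x0,0,zc-.0045),.01); f,_=force(8); print(monitor.sense()['position'][2],(f-f0).round(2),monitor.sense()['clock'])
np.save('f0.npy',np.r_[f0,zc])
E
```

```text
hover [-0.12  0.18 -3.17] [0.59 0.3  0.42] [ 0.53660626 -0.05971241  0.09001063]
contact True 0.08002737053531397 [ 1.95 -0.57  5.44]
0.07556631255259395 [0.8  0.65 8.24] 24.2
```

Slope 0.63 N/mm matches the spring. The offset of about 1 N fits the sole's own weight, so 9.1 N corresponds to roughly 6 mm of push-in. I set that depth and make the stroke in one line.

```bash
python3 - <<'E'
from h import *
f0=np.load('f0.npy')[:3]; x0=-.031; z=.0741
env.movel(fx(x0,0,z),.01); f,_=force(8); print((f-f0).round(2),monitor.sense()['position'][2])
env.movel(fx(.101,0,z),.04)
f,_=force(6); print('end',(f-f0).round(2),monitor.sense()['position'][2])
grab('side','s7.png')
env.movel(fx(.101,0,.16),.1)
print(monitor.sense()['clock'])
E
```

```text
[0.16 0.93 8.83] 0.07420081528850066
end [-1.36 -4.15  8.94] 0.07408145675331058
29.4667
```

The stroke held 8.8–8.9 N throughout. Next I place the block on the mat.

```bash
python3 - <<'E'
from h import *
m=np.array([.4702,.3382]); q=down(np.radians(-79.9))
env.reach(np.r_[m,.17],q); env.movel(np.r_[m,.060],.12); env.hold(.2)
g=env.movel(np.r_[m,.0455],.012,guard=2.0); print(g,monitor.sense()['position'])
env.release(); env.hold(.3)
env.movel(np.r_[m,.17],.12)
env.reach([.46,.26,.27],down(-np.pi/2)); grab('wrist','w8.png')
env.reach([.50,-.08,.30],down(-np.pi/2)); grab('wrist','w9.png'); t=grab('top','t9.png'); print(monitor.sense()['clock'])
r=lambda n:cv2.resize(cv2.imread('pics/'+n),(400,300))
cv2.imwrite('pics/m3.png',np.vstack([np.hstack([r('w8.png'),r('w9.png')]),np.hstack([r('t9.png'),r('s7.png')])]))
E
```

```text
True [0.47011711 0.33818417 0.04797597]
36.8667
```

View pics/m3.png

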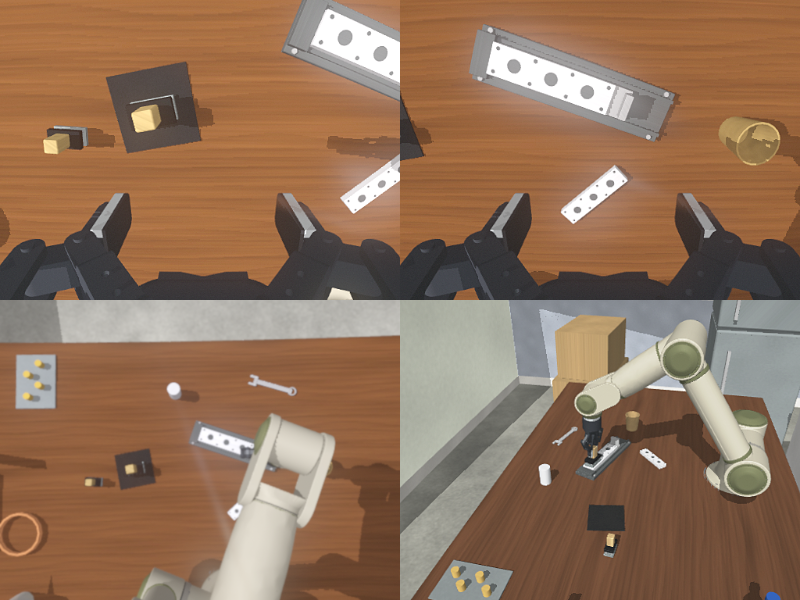

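The block stands upright at the centre of the mat (w8, about (148,115)). The plate is still clamped against the stop, and the cup, capacitor and spanner have not moved.

```bash
python3 -c "
from h import *
print(job.hand_in())"
```

```text
the job is handed in; nothing more can be done
None
```

The job is handed in: the plate is clamped against the stop, it was lapped in one stroke at about 9 N, and the block stands on the middle of its mat with the cup, capacitor and spanner unmoved (about 37 s on the robot's clock).

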